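V-block out of the gauge case

ROBOT

A 7-joint arm with a two-finger parallel gripper is mounted at the origin on the work surface. World frame = base frame: x ahead of the robot, y to its left, z up, the work surface at z = 0. Lengths are in m, angles in degrees, forces in N, time in s.
With the tool pointing down it reaches from about 0.35 to 0.9 m from the base axis. Payload 7.2 kg.
Tool frame: the origin (TCP) lies between the finger pads; the fingertips stand 14 mm ahead of it and the grasp point (between the pads) lies 5 mm behind it; z points along the fingers, y is the direction in which the jaws open and shut (so a half turn about z gives the same grasp; the last joint's range is limited). The gripper opens to 85 mm and grips with 20 to 120 N. Pads are 22 mm wide; open, the fingers measure 114 mm over their backs; the gripper's body (76 mm by 85 mm) begins 54 mm behind the grasp point. The pads swing forward as they close: fully open they stand 13 mm farther back than shut.
Start: joints at [-79.767, 23.554, -0.728, 91.456, 0.321, 64.991, -4.71], TCP at [0.153, 0.606, 0.245] pointing down, gripper open.
Joint ranges: [-169.25, 169.25], [-16.82, 113.86], [-84.01, 82.57], [7.8, 145.47], [-59.2, 239.2], [7.22, 106.19], [-163.78, 163.78]. Speed limits (degrees/s): [136.94, 136.94, 172.46, 172.46, 180, 180, 180].

INTERFACE

Orientations are given as a 3x3 rotation matrix whose columns are the frame's x, y, z axes.
In Python, from workcell import manip gives the robot as it stands.
- The arm moves only by the tool servo_tool, never from a script. Its argument "deltas" is text: rows parted by semicolons, each of 7 numbers parted by spaces: the shift along the tool's x, y, z scaled (see below), then the turn, a rotation vector about the tool's x, y, z scaled (see below), then the opening, from 0 (shut) to 1 (fully open). A call has 1 to 20 rows; each row shifts and turns the commanded pose from where the row before left it, along the tool's axes as they then stand; what a row does not reach is not made up. The controller multiplies each number of a shift by 0.05 m and each number of a turn by 0.08 rad. A row lasts 1/10 s, in which the tool goes at most 50 mm and 8.59 degrees, less where a joint would pass 70% of its speed; a pose out of reach is approached as far as the arm can. A call with a number of a shift or a turn outside -1 to 1 is refused whole. A call with a gripper value outside its range is refused whole. The fingers move at their own pace and stop on an object; the grip force is fixed at half the most. Time passes only in rows, so rows that do not move let the fingers close. It gives the time, the measured TCP pose, the force and the opening at its end, in the units of the state.
- manip.state(): the state, without advancing time (a new reading comes with each control period).
- manip.grab_frame(name): name is "side" or "top"; returns a dict with "color" (384x512x3 uint8, red, green, blue), "mtx" (3x3 intrinsics, pixels), "xyz" and "attitude" of the camera in the world. Camera axes: x right, y up, looking along -z (the intrinsics and any distortion apply to the point x, -y, -z); pixel columns grow to the right and rows downward; lengths in m; the calibration is good to about 2 mm. A picture is of the moment at which its call begins. There is no depth.
- manip.close_job(): hands the job in, once; it reports no verdict.
The state is a dict: "time_s": time; "q": joint angles; "qvel": joint speeds; "joint_efforts": joint torques, N m; "ee_pos": TCP position; "ee_rot": TCP orientation; "force": force on the tool from outside, world axes, zero at the start; "wrist_torque": the same for the moment, N m; "opening": finger opening in m.
Only numpy, scipy, OpenCV 4.12 (cv2) and the standard library are available. Lean on these libraries where they do the work, as an engineer would, in place of code of your own. Each camera call takes 0.05 s, during which the arm holds its last target. There are 200 camera calls.

TASK

The gauge case has two clear sliding doors on its top, which pass one over the other. Slide the door that covers the steel V-block fully open (keep the other door shut and leave the flat block in its compartment), then take the V-block out and set it down gently, upright with its groove facing up, in the middle of the black granite plate. The door may stay open.

Things in the scene. Friction and masses are not known exactly. Their poses are not given: they have to be found in the camera images.
- case: grey fixed case, 220 (its x) by 480 (its y) mm, walls 75 mm high; origin under its centre, z up; inner floor at z 6 mm. A divider at y = 0 makes a left (+y) and a right (-y) compartment, each about 204 by 228 mm; V-block in one, flat block in the other, about 145 mm from the centre along y. Each is covered by a horizontal clear door, 200 by 252 by 6 mm, sliding along the case's y
- left_door (a joint): how far the left (+y) door is slid towards the case's -y, over the right door: 0 shut, 0.18 m fully open (left compartment then clear from y = 60 to 232 mm). Starts 0 to 15 mm ajar. The upper panel, top face 72 mm above the table. About 2 N of friction; stays where left
- right_door (a joint): how far the right (-y) door is slid towards the case's +y, under the left door: 0 shut, 0.18 m fully open (right compartment then clear from y = -60 to -232 mm). Starts 0 to 15 mm ajar. The lower panel, top face 62 mm above the table. About 2 N of friction; stays where left
- left_handle (a point): middle of the top edge of the left door's handle, 107 mm above the table: an upright aluminium fin 12 mm thick (along the case's y), 50 mm long (along its x), rising 35 mm from its panel; at case y = +222 mm when shut. Axes as the case's
- right_handle (a point): middle of the top edge of the right door's handle, 107 mm above the table: an upright aluminium fin 12 mm thick (along the case's y), 50 mm long (along its x), rising 45 mm from its panel; at case y = -222 mm when shut; fully open it stands 24 mm short of the left door's edge. Axes as the case's
- vblock: bare steel V-block, 45 mm wide (its x) by 55 mm long (its y) by 40 mm high, about 0.7 kg, a V groove 29 mm wide and 14.5 mm deep along its top (along y); the two sides facing its x are flat and parallel. Origin at the centre of its underside, z up. Starts in one compartment, turned up to 15 degrees from the case
- flat_block: bystander: bare steel block of the same outer size, 45 by 55 by 40 mm, with a flat top marked by six small dark holes, in the other compartment. Origin at the centre of its underside
- plate: black granite plate fixed on the table, 200 mm (its x) by 160 mm (its y) by 50 mm high; origin at the centre of its underside, z up, so its top is 50 mm above the origin. A small steel ring (36 mm across, 14 mm high) lies on its corner at x 72 mm, y 52 mm

How it is judged (in metres and radians):
On the way:
1. the door over the V-block is slid open (by more than 120 mm) while the V-block is still in its compartment (z of vblock in the frame of case below 0.03 m and ((y of vblock in the frame of case above 0 m and value of joint left_door above 0.12 m) or (y of vblock in the frame of case below 0 m and value of joint right_door above 0.12 m))), for 0.2 s.
At the end, for the whole second after the job is handed in: The V-block rests released and still on the granite plate, groove up (within about 8 degrees), its centre within 30 mm of the plate's centre; at least one door is shut (less than 50 mm open) and the flat block is still down in the case (horizontal distance between vblock and plate below 0.03 m and z of vblock in the frame of plate between 0.045 and 0.056 m and angle between vblock's own z axis and vertical below 0.15 rad and linear speed of vblock below 0.02 m/s and value of joint any of left_door, right_door below 0.05 m and z of flat_block in the frame of case below 0.03 m); the robot touches nothing.
It fails at once if both doors open by more than 50 mm at once (value of joint each of left_door, right_door above 0.05 m).
It fails at once if the flat block lifted out of its compartment (z of flat_block in the frame of case above 0.05 m).
It fails at once if the V-block dropped: let go more than 15 mm above the plate's top while over the plate (horizontal distance between vblock and plate below 0.08 m and z of vblock in the frame of plate above 0.065 m and contact force between the fingers and vblock below 0.1 N).
It also fails if it takes over 58 s, if anything falls off the work surface, if the arm or the gripper's body presses on something with over 40 N, if the wrist force passes 120 N, or if a joint passes its speed limit or range.

## Working session

There is one attempt and no reset: what is moved stays moved. The work goes in short steps, Python scripts to look and compute and a tool call to move; the robot and the scene stay as the last step left them, time stands still between calls to the robot, and variables do not carry over. Pictures are saved under pics/ and viewed, about 8 in all and at most 12, crops included, and the job is handed in when it is done.

Besides the shell and the picture viewer there is one more tool, called after "Request:" as name(argument=value, ...), one argument or row to a line, values as JSON. servo_tool: Moves the arm, as the interface text tells. Its arguments: {"type":"object","properties":{"deltas":{"type":"string"}},"required":["deltas"]}

```bash
mkdir -p pics; ls
cat > h.py <<'E'
import numpy as np, cv2
from workcell import manip
def grab(n,f=None):
    d=manip.grab_frame(n)
    if f: cv2.imwrite('pics/'+f,d['color'][:,:,::-1])
    return d
def ray(d,u,v):
    r=np.array(d['attitude'])@(np.linalg.inv(d['mtx'])@[u,v,1]*[1,-1,-1]); return np.array(d['xyz']),r
def onz(d,u,v,z):
    o,r=ray(d,u,v); return o+r*(z-o[2])/r[2]
def proj(d,p):
    c=np.array(d['attitude']).T@(np.array(p)-d['xyz'])*[1,-1,-1]; q=np.array(d['mtx'])@c; return q[:2]/q[2]
E
python3 - <<'E'
from h import *
a=grab('top','top0.png');b=grab('side','side0.png')
for d in(a,b): print({k:np.round(v,3).tolist() for k,v in d.items() if k!='color'})
print(manip.state())
E
```

```text
pics
{'mtx': [[428.266, 0.0, 255.277], [0.0, 428.266, 188.379], [0.0, 0.0, 1.0]], 'xyz': [0.454, -0.002, 1.305], 'attitude': [[0.028, 0.997, -0.065], [-0.999, 0.029, 0.024], [0.026, 0.064, 0.998]]}
{'mtx': [[355.531, 0.0, 254.322], [0.0, 355.531, 187.506], [0.0, 0.0, 1.0]], 'xyz': [0.432, 0.604, 0.573], 'attitude': [[-0.993, 0.079, -0.086], [-0.117, -0.602, 0.79], [0.011, 0.795, 0.607]]}
{'time_s': 0.1, 'q': array([-79.76646724,  23.59553144,  -0.73041383,  91.49819019,
         0.32141081,  64.99137656,  -4.70853456]), 'qvel': array([-0.03481821, -0.08844658,  0.04507484, -0.13565775, -0.09432465,
        0.15985074,  0.13020434]), 'joint_efforts': array([ 1.81891915e-03, -6.01823545e+01,  6.83715027e-01, -3.00083971e+01,
        1.39835177e-02,  6.47295528e-03,  6.95236551e-06]), 'ee_pos': array([0.15260834, 0.60564579, 0.2445435 ]), 'ee_rot': array([[-9.69717010e-01,  2.44231149e-01, -2.59491543e-04],
       [ 2.44231267e-01,  9.69715966e-01, -1.42609752e-03],
       [-9.66643424e-05, -1.44628697e-03, -9.99998949e-01]]), 'force': array([-1.19290429,  0.62143076,  0.44637019]), 'wrist_torque': array([ 0.04816791, -0.01064349, -0.01171816]), 'opening': 0.08560758360068636}
```

View pics/top0.png

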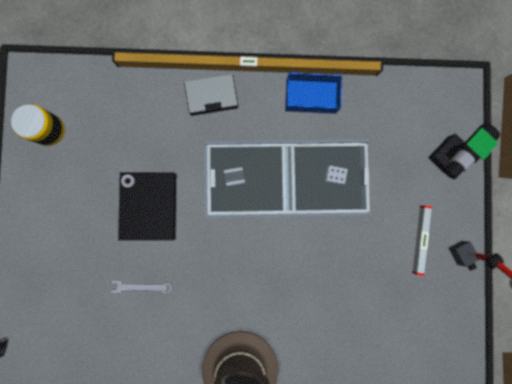

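View pics/side0.png

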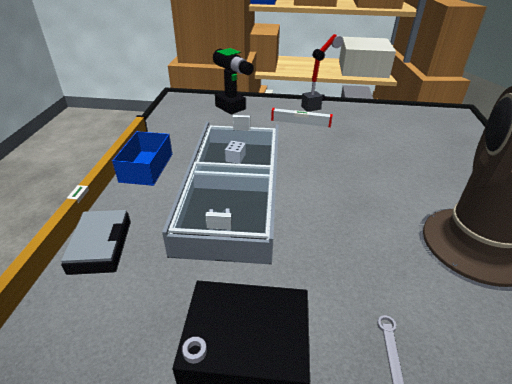

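Run:
```python
from h import *
t=cv2.imread('pics/top0.png');s=cv2.imread('pics/side0.png')
a=cv2.resize(t[130:225,110:380],(800,281),interpolation=cv2.INTER_CUBIC)
b=cv2.resize(s[105:265,120:340],(428,311),interpolation=cv2.INTER_CUBIC)
c=cv2.resize(s[190:250,180:260],(372,279),interpolation=cv2.INTER_CUBIC)
r=np.zeros((600,800,3),np.uint8);r[:281]=a;r[285:596,:428]=b;r[285:564,428:]=c
cv2.imwrite('pics/c0.png',r)
```

```text
(no output)
```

View pics/c0.png

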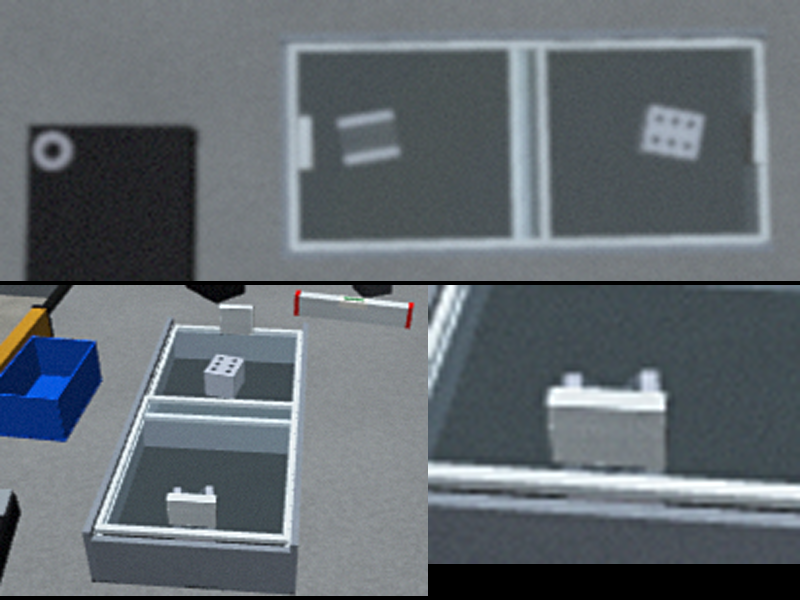

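The V-block lies in the left (+y) compartment, with strips at about (233,176) in the top view. Its door handle is the fin at about (212,178), the flat block is at (337,175), and the plate is at about (147,206) with its ring at the upper left. Next I measure them.

Run:
```python
from h import *
d=manip.grab_frame('top');c=d['color'];s=manip.grab_frame('side')
K=8
def rect(mask,x0,y0,z,name):
    n,l,st,ce=cv2.connectedComponentsWithStats(mask.astype(np.uint8))
    for i in range(1,n):
        if st[i,4]<40*K: continue
        pts=np.argwhere(l==i)[:,::-1]
        w=np.array([onz(d,(p[0]+.5)/K-.5+x0,(p[1]+.5)/K-.5+y0,z)[:2] for p in pts[::max(1,len(pts)//4000)]],np.float32)
        (cx,cy),(a,b),th=cv2.minAreaRect(w)
        print(name,'cx,cy',np.round([cx,cy],4),'size',np.round([a,b],4),'ang',round(th,1),'mean',np.round(w.mean(0),4),'px',np.round(pts.mean(0)/K+[x0,y0],1))
g=cv2.cvtColor(c,cv2.COLOR_RGB2GRAY)
up=lambda x0,x1,y0,y1:cv2.resize(g[y0:y1,x0:x1],None,fx=K,fy=K,interpolation=cv2.INTER_CUBIC)
rect(up(100,190,160,250)<60,100,160,.05,'plate')
rect(up(219,250,160,195)>110,219,160,.046,'strips')
rect(up(322,352,160,190)>130,322,160,.046,'flat')
rect(up(206,219,166,190)>165,206,166,.107,'handle')
rect(up(200,376,138,220)>125,200,138,.072,'frame')
# side view: handle top edge
gs=cv2.cvtColor(s['color'],cv2.COLOR_RGB2GRAY)
print(gs[200:222:1,[210,218,226]].T.tolist()); print(g[178,204:222],g[166:190,211])
```

```text
plate cx,cy [0.4763 0.2814] size [0.1953 0.1631] ang 1.4 mean [0.4724 0.2784] px [148.5 207.5]
plate cx,cy [0.5482 0.3423] size [0.0117 0.0109] ang 2.7 mean [0.5482 0.3421] px [127.7 180.9]
strips cx,cy [0.5886 0.0355] size [0.0142 0.058 ] ang 11.2 mean [0.589  0.0357] px [233.3 170.3]
strips cx,cy [0.5538 0.0281] size [0.0144 0.0584] ang 11.7 mean [0.5537 0.028 ] px [235.5 182.3]
flat cx,cy [ 0.5852 -0.272 ] size [0.0569 0.0469] ang 80.5 mean [ 0.5853 -0.272 ] px [337.  174.7]
handle cx,cy [0.5592 0.0956] size [0.0671 0.0199] ang 2.0 mean [0.5583 0.0963] px [210.7 178.2]
frame cx,cy [ 0.5663 -0.1193] size [0.2365 0.4958] ang 3.6 mean [ 0.563  -0.1122] px [283.9 180. ]
frame cx,cy [ 0.6874 -0.3488] size [0.0055 0.0217] ang 1.9 mean [ 0.6874 -0.3487] px [365.5 139.9]
frame cx,cy [ 0.5826 -0.2666] size [0.0564 0.047 ] ang 81.2 mean [ 0.5826 -0.2665] px [337.  174.7]
frame cx,cy [0.5863 0.0349] size [0.0108 0.0542] ang 11.5 mean [0.5864 0.0351] px [233.2 170.3]
frame cx,cy [0.5515 0.0274] size [0.0113 0.0544] ang 11.7 mean [0.5514 0.0273] px [235.5 182.4]
[[74, 71, 74, 77, 72, 73, 75, 69, 78, 177, 208, 205, 243, 234, 236, 239, 127, 126, 127, 128, 133, 130], [79, 75, 74, 78, 73, 73, 73, 76, 77, 75, 69, 76, 159, 238, 233, 234, 173, 129, 128, 126, 128, 130], [77, 72, 74, 71, 74, 76, 73, 72, 148, 212, 213, 207, 206, 230, 229, 235, 241, 123, 120, 124, 129, 130]]
[123 132 141 164 180 178 175 187 194 185 170 127  90  75  79  78  82  79] [ 94  99 115 147 178 186 185 188 188 184 188 188 187 187 186 186 187 186
 183 184 170 129 105 103]
```

Run:
```python
from h import *
d=manip.grab_frame('top');s=manip.grab_frame('side')
g=cv2.cvtColor(d['color'],cv2.COLOR_RGB2GRAY).astype(float);gs=cv2.cvtColor(s['color'],cv2.COLOR_RGB2GRAY).astype(float)
def line(r0,r1,cols,z):
    P=[]
    for u in cols:
        w=np.clip(g[r0:r1,u]-110,0,None); P.append(onz(d,u,(w*np.arange(r0,r1)).sum()/w.sum(),z)[:2])
    P=np.array(P,np.float32); vx,vy,x,y=cv2.fitLine(P,cv2.DIST_HUBER,0,.01,.01).ravel(); print('yaw',np.degrees(np.arctan2(-vx,vy)*(1 if vy>0 else -1)),'at',x,y); return x,y
for c,z in((range(216,280),.072),(range(298,360),.062)):
    line(139,150,c,z);line(206,219,c,z)
m=((gs>185)&(np.arange(384)[:,None]>209)&(np.arange(384)[:,None]<220)).astype(np.uint8);m[:,:203]=0;m[:,236:]=0
ys,xs=np.nonzero(m);print('side handle px',xs.min(),xs.max(),ys.min(),ys.max(),xs.mean(),ys.mean())
print('handle side z.107',onz(s,xs.mean(),ys.mean(),.107))
for u in(209.5,214): print('handle top',onz(d,u,177.6,.107))
h=onz(s,xs.mean(),ys.mean(),.107);print('proj',proj(d,h),proj(d,h+[0,.006,0]),proj(d,h-[0,.006,0]))
for u,v in((206.5,178),(369.5,178)): print(onz(d,u,v,.075))
# vblock check in side
for p in ((.5889,.0081,.046),(.5535,.0009,.046)): print(proj(s,p))
```

```text
yaw 177.56801 at 0.662994 0.01033804
yaw 177.63689 at 0.46161902 1.7755385e-05
yaw 177.93477 at 0.67434084 -0.24342653
yaw 177.3856 at 0.47007006 -0.21120381
side handle px 206 230 210 216 218.34821428571428 213.57142857142858
handle side z.107 [0.55829491 0.09072741 0.107     ]
handle top [0.55878537 0.09837482 0.107     ]
handle top [0.5591652  0.08580737 0.107     ]
proj [212.22971233 177.85660647] [210.08331987 177.79214315] [214.37559216 177.9210544 ]
[0.5601637  0.10961371 0.075     ]
[ 0.57440811 -0.36207163  0.075     ]
[213.58575623 208.55404901]
[229.5794878  207.81661494]
```

The handle is at (0.5585, 0.0915) and the case yaw is about +2.4°. The V-block is at (0.571, 0.032) with yaw about 11.6°, and the plate is at about (0.476, 0.281). I will turn the tool so the jaws lie along the case's x, shut them, and push the fin from outside.

Request:
servo_tool(
  deltas="0 0 0 0 0 0.8 0;0 0 0 0 0 0.8 0;0 0 0 0 0 0.8 0;0 0 0 0 0 0.8 0;0 0 0 0 0 0.8 0;0 0 0 0 0 0.8 0;0 0 0 0 0 0.8 0;0 0 0 0 0 0.8 0;0 0 0 0 0 0.8 0;0 0 0 0 0 0.8 0;0 0 0 0 0 0.8 0;0 0 0 0 0 0.8 0;0 0 0 0 0 0.8 0;0 0 0 0 0 0.8 0;0 0 0 0 0 0.8 0;0 0 0 0 0 0.8 0;0 0 0 0 0 0.8 0;0 0 0 0 0 0.8 0;0 0 0 0 0 0.8 0;0 0 0 0 0 0.8 0",
)

```text
time_s: 2.3
ee_pos: [0.1526, 0.606, 0.2452]
ee_rot: [[-0.041, 0.999, -0.0], [0.999, 0.041, -0.0], [-0.0, -0.0, -1.0]]
force: [-0.7, 0.1, 0.1]
opening: 0.0001
```

```bash
cat >> h.py <<'E'
def to(p):
    s=manip.state();R=np.array(s['ee_rot']);dl=R.T@(np.array(p)-s['ee_pos'])
    print('t',round(s['time_s'],2),'pos',np.round(s['ee_pos'],4),'jawyaw',np.degrees(np.arctan2(R[1,1],R[0,1])).round(2),'tilt',np.round(R[:2,2],4),'open',round(s['opening'],4),'F',np.round(s['force'],1),'q7',s['q'][6].round(1),'units',np.round(dl/.05,2))
E
python3 -c "
from h import *
to([.557,.1265,.2])"
```

```text
t 2.3 pos [0.1526 0.606  0.2452] jawyaw 2.38 tilt [-0.0001 -0.0001] open 0.0001 F [-0.7  0.1  0.1] q7 -72.4 units [-9.92  7.68  0.91]
```

Request:
servo_tool(
  deltas="-0.5 0.38 0.04 0 0 0 0;-0.5 0.38 0.04 0 0 0 0;-0.5 0.38 0.04 0 0 0 0;-0.5 0.38 0.04 0 0 0 0;-0.5 0.38 0.04 0 0 0 0;-0.5 0.38 0.04 0 0 0 0;-0.5 0.38 0.04 0 0 0 0;-0.5 0.38 0.04 0 0 0 0;-0.5 0.38 0.04 0 0 0 0;-0.5 0.38 0.04 0 0 0 0;-0.5 0.38 0.04 0 0 0 0;-0.5 0.38 0.04 0 0 0 0;-0.5 0.38 0.04 0 0 0 0;-0.5 0.38 0.04 0 0 0 0;-0.5 0.38 0.04 0 0 0 0;-0.5 0.38 0.04 0 0 0 0;-0.5 0.38 0.04 0 0 0 0;-0.5 0.38 0.04 0 0 0 0;-0.5 0.38 0.04 0 0 0 0;0 0 0 0 0 0 0",
)

```text
time_s: 4.3
ee_pos: [0.5365, 0.143, 0.2074]
ee_rot: [[-0.038, 0.999, 0.002], [0.999, 0.038, -0.002], [-0.002, 0.002, -1.0]]
force: [0.4, 0.4, 0.1]
opening: -0.0001
```

```bash
python3 -c "
from h import *
to([.557,.1265,.098])"
```

```text
t 4.3 pos [0.5365 0.143  0.2074] jawyaw 2.19 tilt [ 0.0016 -0.002 ] open -0.0001 F [0.4 0.4 0.1] q7 -7.0 units [-0.34  0.39  2.19]
```

Request:
servo_tool(
  deltas="-0.1 0.1 0.2 0 0 0 0;-0.1 0.1 0.2 0 0 0 0;-0.1 0.1 0.3 0 0 0 0;-0.04 0.09 0.3 0 0 0 0;0 0 0.3 0 0 0 0;0 0 0.3 0 0 0 0;0 0 0.3 0 0 0 0;0 0 0.2 0 0 0 0;0 0 0.09 0 0 0 0;0 0 0 0 0 0 0",
)

```text
time_s: 5.3
ee_pos: [0.5542, 0.1312, 0.0971]
ee_rot: [[-0.044, 0.999, -0.001], [0.999, 0.044, -0.0], [-0.0, -0.001, -1.0]]
force: [-0.1, 0.2, 0.1]
opening: -0.0003
```

```bash
python3 -c "
from h import *
to([.5655,-.0655,.098]);grab('top','t1.png');grab('side','s1.png')
a=cv2.imread('pics/s1.png');b=cv2.imread('pics/t1.png')
r=np.zeros((480,800,3),np.uint8);r[:,:400]=cv2.resize(a[120:270,140:265],(400,480));r[:,400:]=cv2.resize(b[130:225,190:270],(400,480));cv2.imwrite('pics/c1.png',r)"
```

```text
t 5.3 pos [0.5542 0.1312 0.0971] jawyaw 2.52 tilt [-0.0009 -0.0004] open -0.0003 F [-0.1  0.2  0.1] q7 -0.0 units [-3.94  0.05 -0.02]
```

View pics/c1.png

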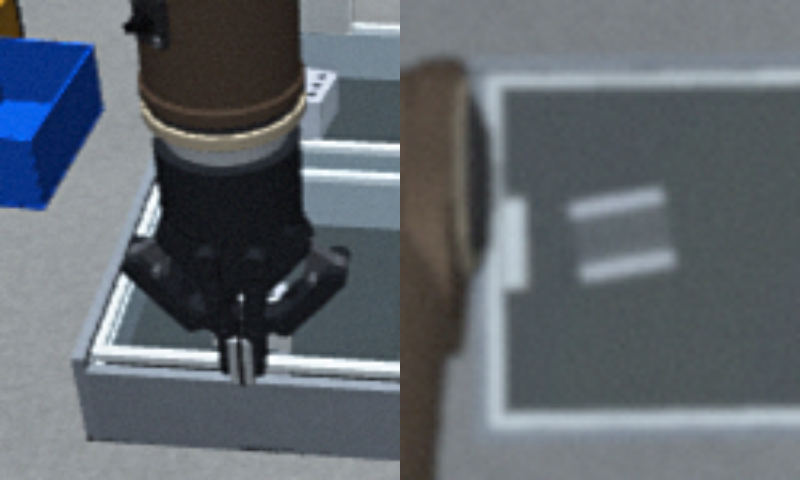

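The closed fingers stand just outside the fin, above the wall. I push along tool -x.

Request:
servo_tool(
  deltas="-0.1 0 0 0 0 0 0;-0.1 0 0 0 0 0 0;-0.1 0 0 0 0 0 0;-0.1 0 0 0 0 0 0;-0.1 0 0 0 0 0 0;-0.1 0 0 0 0 0 0;-0.2 0 0 0 0 0 0;-0.2 0 0 0 0 0 0;-0.2 0 0 0 0 0 0;-0.2 0 0 0 0 0 0;-0.2 0 0 0 0 0 0;-0.2 0 0 0 0 0 0;-0.2 0 0 0 0 0 0;-0.2 0 0 0 0 0 0;-0.2 0 0 0 0 0 0;-0.2 0 0 0 0 0 0;-0.2 0 0 0 0 0 0;-0.2 0 0 0 0 0 0;-0.1 0 0 0 0 0 0;0 0 0 0 0 0 0",
)

```text
time_s: 7.4
ee_pos: [0.5612, -0.0251, 0.0977]
ee_rot: [[-0.042, 0.999, -0.0], [0.999, 0.042, -0.001], [-0.001, -0.0, -1.0]]
force: [-0.3, 0.5, -1.0]
opening: 0.0001
```

```bash
python3 -c "
from h import *
to([.5625,-.0655,.098])"
```

```text
t 7.4 pos [ 0.5612 -0.0251  0.0977] jawyaw 2.43 tilt [-0.0002 -0.0009] open 0.0001 F [-0.3  0.5 -1. ] q7 15.9 units [-0.81 -0.01 -0.01]
```

Creep on toward the stop, 2.5 mm per row.

Request:
servo_tool(
  deltas="-0.1 0 0 0 0 0 0;-0.1 0 0 0 0 0 0;-0.1 0 0 0 0 0 0;-0.1 0 0 0 0 0 0;-0.1 0 0 0 0 0 0;-0.1 0 0 0 0 0 0;-0.05 0 0 0 0 0 0;-0.05 0 0 0 0 0 0;0 0 0 0 0 0 0;0 0 0 0 0 0 0",
)

```text
time_s: 8.4
ee_pos: [0.5632, -0.059, 0.098]
ee_rot: [[-0.044, 0.999, 0.001], [0.999, 0.044, -0.001], [-0.001, 0.001, -1.0]]
force: [-0.3, -0.9, -0.1]
opening: 0.0001
```

```bash
python3 -c "
from h import *
to([.5712,.0318,.2])"
```

```text
t 8.4 pos [ 0.5632 -0.059   0.098 ] jawyaw 2.5 tilt [ 0.0008 -0.0006] open 0.0001 F [-0.3 -0.9 -0.1] q7 19.5 units [ 1.81  0.24 -2.04]
```

Request:
servo_tool(
  deltas="-0.04 0 0 0 0 0 0;-0.04 0 0 0 0 0 0;-0.04 0 0 0 0 0 0;-0.03 0 0 0 0 0 0;0 0 0 0 0 0 0",
)

```text
time_s: 8.9
ee_pos: [0.5634, -0.0632, 0.098]
ee_rot: [[-0.046, 0.999, -0.0], [0.999, 0.046, 0.003], [0.003, -0.0, -1.0]]
force: [-1.5, 9.0, 3.9]
opening: 0.0003
```

Request:
servo_tool(
  deltas="0.2 0 0 0 0 0 0;0.2 0 -0.2 0 0 0 0;0 0 -0.5 0 0 0 1;0 0 -0.5 0 0 0 1;0 0 -0.5 0 0 0 1;0 0 -0.5 0 0 0 1;0.2 0 0 0 0 0 1;0.4 0 0 0 0 0 1;0.4 0.1 0 0 0 0 1;0.4 0.1 0 0 0 0 1;0.1 0 0 0 0 -0.5 1;0 0 0 0 0 -0.5 1;0 0 0 0 0 -0.5 1;0 0 0 0 0 -0.5 1;0 0 0 0 0 0 1;0 0 0 0 0 0 1",
)

```text
time_s: 10.5
ee_pos: [0.5687, 0.0288, 0.2077]
ee_rot: [[-0.202, 0.979, -0.0], [0.979, 0.202, -0.0], [-0.0, -0.0, -1.0]]
force: [-0.1, 0.1, 0.2]
opening: 0.0857
```

```bash
python3 -c "
from h import *
to([.5712,.0318,.1]);grab('top','t2.png');grab('side','s2.png')
a=cv2.imread('pics/s2.png');b=cv2.imread('pics/t2.png')
r=np.zeros((480,800,3),np.uint8);r[:,:400]=cv2.resize(a[100:270,140:280],(400,480));r[:,400:]=cv2.resize(b[130:225,190:270],(400,480));cv2.imwrite('pics/c2.png',r)"
```

```text
t 10.5 pos [0.5687 0.0288 0.2077] jawyaw 11.64 tilt [-0.0002 -0.0003] open 0.0857 F [-0.1  0.1  0.2] q7 14.1 units [0.05 0.06 2.15]
```

View pics/c2.png

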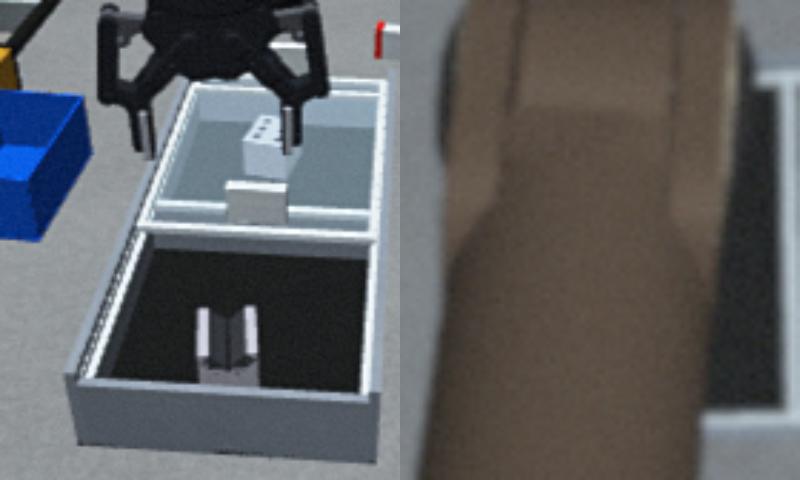

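The door is fully open: the fin is at the divider and the stop gave 9 N. The V-block has not moved. I cross-check its pose in the now clear side view.

Run:
```python
from h import *
s=manip.grab_frame('side');g=cv2.cvtColor(s['color'],cv2.COLOR_RGB2GRAY)
K=8;x0,y0=203,203
m=(cv2.resize(g[y0:239,x0:237],None,fx=K,fy=K,interpolation=cv2.INTER_CUBIC)>135).astype(np.uint8)
n,l,st,ce=cv2.connectedComponentsWithStats(m)
for i in range(1,n):
    if st[i,4]>150: 
        b=st[i]/K; print(np.round([b[0]+x0,b[1]+y0,b[2],b[3]],1),np.round(ce[i]/K+[x0,y0],1),onz(s,*(ce[i]/K+[x0-.44,y0-.44]),.046).round(4))
print('pred strip centres',proj(s,(.5886,.0355,.046)),proj(s,(.5538,.0281,.046)))
for v in range(206,236,2): print(v,g[v,206:234].tolist())
```

```text
[225.6 208.5   4.5  17.1] [227.8 217. ] [0.5532 0.0307 0.046 ]
[209.  209.2   4.1  17.1] [211. 218.] [0.5892 0.0385 0.046 ]
[203. 236.  34.   3.] [217.1 237.7] [0.5638 0.0962 0.046 ]
pred strip centres [211.13733808 216.63656737] [227.32882095 215.76807878]
206 [26, 29, 28, 26, 28, 26, 24, 30, 29, 24, 35, 30, 27, 30, 32, 34, 29, 30, 34, 31, 27, 29, 25, 29, 25, 27, 35, 29]
208 [33, 26, 25, 29, 44, 40, 42, 24, 19, 31, 33, 28, 32, 26, 34, 29, 32, 26, 26, 60, 128, 125, 120, 71, 28, 31, 31, 31]
210 [32, 28, 57, 141, 217, 217, 204, 67, 42, 33, 29, 27, 30, 32, 29, 31, 35, 48, 59, 113, 215, 214, 202, 115, 29, 25, 31, 29]
212 [28, 27, 53, 144, 212, 214, 198, 66, 44, 51, 56, 47, 36, 30, 37, 49, 62, 63, 57, 112, 212, 214, 206, 155, 42, 25, 27, 28]
214 [27, 27, 53, 143, 211, 213, 198, 67, 43, 57, 57, 57, 53, 39, 50, 64, 60, 62, 56, 93, 182, 213, 207, 153, 40, 19, 24, 29]
216 [34, 20, 54, 151, 216, 212, 201, 64, 49, 54, 53, 57, 57, 33, 50, 62, 56, 59, 58, 94, 182, 213, 215, 200, 49, 19, 32, 27]
218 [28, 27, 75, 180, 214, 214, 199, 65, 48, 57, 58, 61, 47, 41, 53, 60, 61, 56, 53, 97, 185, 216, 213,
[... 328 characters left out ...]
 54, 39, 40, 62, 62, 57, 59, 82, 161, 218, 218, 205, 76, 27, 32, 33]
226 [33, 29, 58, 119, 126, 116, 97, 44, 51, 56, 54, 59, 54, 38, 42, 60, 61, 62, 57, 42, 39, 56, 97, 103, 46, 31, 28, 30]
228 [26, 26, 36, 75, 93, 65, 51, 36, 37, 40, 45, 51, 54, 35, 42, 55, 48, 37, 35, 36, 35, 52, 72, 106, 70, 30, 30, 31]
230 [29, 24, 36, 82, 117, 119, 88, 44, 60, 58, 60, 62, 53, 35, 39, 75, 83, 89, 82, 93, 101, 117, 120, 111, 66, 27, 26, 32]
232 [25, 28, 30, 62, 113, 112, 111, 112, 109, 96, 98, 110, 115, 111, 112, 112, 91, 86, 113, 114, 114, 110, 114, 108, 67, 28, 26, 34]
234 [21, 22, 19, 47, 110, 115, 106, 103, 107, 110, 113, 112, 108, 107, 109, 113, 114, 107, 109, 115, 112, 114, 116, 111, 81, 31, 25, 25]
```

Both views agree on the V-block at (0.571, 0.033). I descend over it.

Request:
servo_tool(
  deltas="0.08 0.07 0.1 0 0 0 1;0 0 0.3 0 0 0 1;0 0 0.4 0 0 0 1;0 0 0.4 0 0 0 1;0 0 0.4 0 0 0 1;0 0 0.4 0 0 0 1;0 0 0.4 0 0 0 1;0 0 0.3 0 0 0 1;0 0 0.3 0 0 0 1;0 0 0.2 0 0 0 1;0 0 0.2 0 0 0 1;0 0 0.1 0 0 0 1;0 0 0.1 0 0 0 1;0 0 0 0 0 0 1",
)

```text
time_s: 12.05
ee_pos: [0.5715, 0.0339, 0.0275]
ee_rot: [[-0.203, 0.979, -0.0], [0.979, 0.203, -0.0], [0.0, -0.0, -1.0]]
force: [0.8, -0.2, -0.1]
opening: 0.0854
```

Request:
servo_tool(
  deltas="0 0 0 0 0 0 0;0 0 0 0 0 0 0;0 0 0 0 0 0 0;0 0 0 0 0 0 0;0 0 0 0 0 0 0;0 0 0 0 0 0 0;0 0 0 0 0 0 0;0 0 0 0 0 0 0;0 0 0 0 0 0 0;0 0 0 0 0 0 0",
)

```text
time_s: 13.05
ee_pos: [0.5716, 0.034, 0.0284]
ee_rot: [[-0.203, 0.979, 0.0], [0.979, 0.203, 0.0], [0.0, 0.0, -1.0]]
force: [-3.2, 0.2, 5.1]
opening: 0.0444
```

Request:
servo_tool(
  deltas="0 0 -0.05 0 0 0 0;0 0 -0.1 0 0 0 0;0 0 -0.2 0 0 0 0;0 0 -0.2 0 0 0 0;0 0 -0.3 0 0 0 0;0 0 -0.3 0 0 0 0;0 0 -0.3 0 0 0 0;0 0 -0.3 0 0 0 0;0 0 -0.3 0 0 0 0;0 0 -0.3 0 0 0 0;0 0 -0.3 0 0 0 0;0 0 -0.2 0 0 0 0;0 0 -0.1 0 0 0 0;0 0 0 0 0 0 0;0 0 0 0 0 0 0",
)

```text
time_s: 14.55
ee_pos: [0.5712, 0.034, 0.1748]
ee_rot: [[-0.203, 0.979, -0.001], [0.979, 0.203, -0.0], [0.0, -0.001, -1.0]]
force: [-0.5, -0.3, -6.5]
opening: 0.0439
```

Run:
```python
from h import *
d=grab('top');s=grab('side','s3.png')
to([.4763,.2814,.175])
# plate centre from corners via side view (ring-independent) & top minAreaRect
for n,f,box in(('top',d,(100,190,160,250)),):
    g=cv2.cvtColor(f['color'],cv2.COLOR_RGB2GRAY);x0,x1,y0,y1=box
    m=cv2.resize(g[y0:y1,x0:x1],None,fx=8,fy=8,interpolation=cv2.INTER_CUBIC)<62
    n,l,st,ce=cv2.connectedComponentsWithStats(m.astype(np.uint8));i=1+st[1:,4].argmax();b=st[i]/8
    print('plate px box',b[0]+x0,b[1]+y0,b[2],b[3])
print([proj(s,(.4763+a,.2814+b,.05)).round(0).tolist() for a,b in((.1,-.08),(-.1,-.08),(0,0))])
cv2.imwrite('pics/c3.png',cv2.resize(s['color'][100:384,140:360,::-1],(464,600)))
```

```text
t 14.65 pos [0.5711 0.0339 0.1745] jawyaw 11.69 tilt [-0.0014 -0.0003] open 0.0442 F [-0.3  0.3 -7.5] q7 14.9 units [ 5.23 -0.85 -0.01]
plate px box 118.75 172.625 57.5 67.375
[[198.0, 276.0], [309.0, 288.0], [247.0, 322.0]]
```

View pics/c3.png

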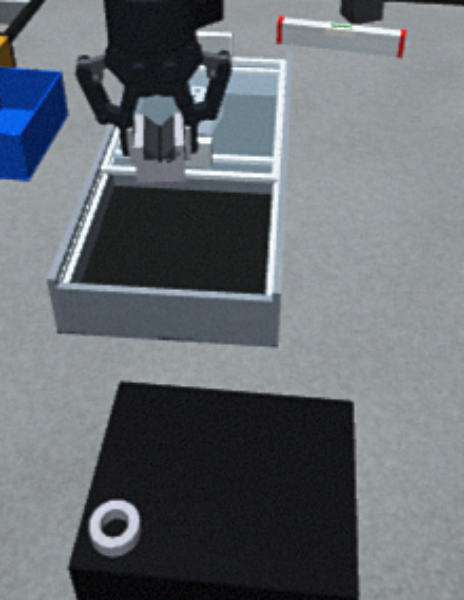

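Run:
```python
from h import *
s=manip.grab_frame('side')
for u,v in((196.9,280.8),(307.4,290.2),(174.1,368.8)): print(onz(s,u-.5,v-.5,.05).round(4))
d=manip.grab_frame('top')
for u,v in ((118.75,172.6),(176.2,172.6),(118.75,240),(176.2,240)): print(onz(d,u-.5,v-.5,.05).round(4))
print('ring',onz(d,127.7-.5,180.9-.5,.057))
```

```text
[0.5774 0.2107 0.05  ]
[0.3794 0.2062 0.05  ]
[0.5717 0.3681 0.05  ]
[0.5718 0.3694 0.05  ]
[0.5769 0.2025 0.05  ]
[0.3763 0.3599 0.05  ]
[0.3807 0.1946 0.05  ]
ring [0.54780186 0.34037746 0.057     ]
```

Plate centre is about (0.476, 0.2865): the side-view corners and the ring agree, and the top-view box is biased by the plate's visible side. I carry the block over, then turn it to line up with the plate, which also keeps the jaws clear of the ring.

Request:
servo_tool(
  deltas="0.15 -0.02 0 0 0 0 0;0.3 -0.05 0 0 0 0 0;0.4 -0.06 0 0 0 0 0;0.4 -0.06 0 0 0 0 0;0.4 -0.06 0 0 0 0 0;0.4 -0.06 0 0 0 0 0;0.4 -0.06 0 0 0 0 0;0.4 -0.06 0 0 0 0 0;0.4 -0.06 0 0 0 0 0;0.4 -0.06 0 0 0 0 0;0.4 -0.06 0 0 0 0 0;0.4 -0.06 0 0 0 0 0;0.4 -0.06 0 0 0 0 0;0.3 -0.06 0 0 0 0 0;0.18 -0.06 0 0 0 0 0;0 0 0 0 0 0.5 0;0 0 0 0 0 0.6 0;0 0 0 0 0 0.6 0;0 0 0 0 0 0.5 0;0 0 0 0 0 0 0",
)

```text
time_s: 16.75
ee_pos: [0.4758, 0.2861, 0.1753]
ee_rot: [[-0.027, 1.0, -0.0], [1.0, 0.027, -0.0], [-0.0, -0.0, -1.0]]
force: [-1.3, -0.7, -6.4]
opening: 0.044
```

```bash
python3 -c "
from h import *
to([.476,.2865,.078])"
```

```text
t 16.75 pos [0.4758 0.2861 0.1753] jawyaw 1.55 tilt [-0.     -0.0003] open 0.044 F [-1.3 -0.7 -6.4] q7 -24.1 units [0.01 0.   1.95]
```

Request:
servo_tool(
  deltas="0 0 0.1 0 0 0 0;0 0 0.2 0 0 0 0;0 0 0.3 0 0 0 0;0 0 0.3 0 0 0 0;0 0 0.3 0 0 0 0;0 0 0.3 0 0 0 0;0 0 0.2 0 0 0 0;0 0 0.1 0 0 0 0;0 0 0.08 0 0 0 0;0 0 0.04 0 0 0 0;0 0 0.02 0 0 0 0;0 0 0 0 0 0 0;0 0 0 0 0 0 0",
)

```text
time_s: 18.05
ee_pos: [0.4762, 0.2865, 0.0787]
ee_rot: [[-0.028, 1.0, 0.001], [1.0, 0.028, 0.001], [0.001, 0.001, -1.0]]
force: [0.6, -0.4, -6.9]
opening: 0.0442
```

Request:
servo_tool(
  deltas="0 0 0.02 0 0 0 0;0 0 0.02 0 0 0 0;0 0 0.02 0 0 0 0;0 0 0 0 0 0 0;0 0 0 0 0 0 0",
)

```text
time_s: 18.55
ee_pos: [0.4759, 0.2863, 0.0752]
ee_rot: [[-0.028, 1.0, -0.0], [1.0, 0.028, -0.0], [-0.0, -0.0, -1.0]]
force: [0.1, -0.7, -7.0]
opening: 0.0438
```

Request:
servo_tool(
  deltas="0 0 0.02 0 0 0 0;0 0 0.02 0 0 0 0;0 0 0 0 0 0 0;0 0 0 0 0 0 0",
)

```text
time_s: 18.95
ee_pos: [0.476, 0.2863, 0.0732]
ee_rot: [[-0.028, 1.0, -0.0], [1.0, 0.028, -0.0], [-0.0, -0.0, -1.0]]
force: [-0.3, -0.3, -7.2]
opening: 0.0441
```

Request:
servo_tool(
  deltas="0 0 0.02 0 0 0 0;0 0 0 0 0 0 0;0 0 0 0 0 0 0",
)

```text
time_s: 19.25
ee_pos: [0.4761, 0.2864, 0.0724]
ee_rot: [[-0.028, 1.0, 0.0], [1.0, 0.028, 0.0], [0.0, 0.0, -1.0]]
force: [-1.0, -0.6, -5.4]
opening: 0.0443
```

Request:
servo_tool(
  deltas="0 0 0.015 0 0 0 0;0 0 0 0 0 0 0;0 0 0 0 0 0 0",
)

```text
time_s: 19.55
ee_pos: [0.4761, 0.2864, 0.0723]
ee_rot: [[-0.028, 1.0, 0.0], [1.0, 0.028, 0.001], [0.001, 0.0, -1.0]]
force: [-3.1, -2.0, 6.0]
opening: 0.0443
```

Contact: the force rose from -7 N to +6 N, so the weight is on the plate. I release and retreat straight up.

Request:
servo_tool(
  deltas="0 0 0 0 0 0 0.7;0 0 0 0 0 0 0.9;0 0 0 0 0 0 1;0 0 0 0 0 0 1;0 0 0 0 0 0 1;0 0 0 0 0 0 1;0 0 -0.1 0 0 0 1;0 0 -0.2 0 0 0 1;0 0 -0.3 0 0 0 1;0 0 -0.4 0 0 0 1;0 0 -0.5 0 0 0 1;0 0 -0.5 0 0 0 1;0 0 -0.5 0 0 0 1;0 0 -0.5 0 0 0 1;0 0 0 0 0 0 1;0 0 0 0 0 0 1;0 0 0 0 0 0 1;0 0 0 0 0 0 1",
)

```text
time_s: 21.35
ee_pos: [0.4755, 0.286, 0.2207]
ee_rot: [[-0.028, 1.0, -0.001], [1.0, 0.028, -0.001], [-0.001, -0.001, -1.0]]
force: [-0.8, -0.1, -0.2]
opening: 0.0855
```

Run:
```python
from h import *
s=grab('side','s4.png');to([.476,.2865,.3])
print([proj(s,(.476+a,.2865+b,.09)).round(0).tolist() for a,b in((.0225,.0275),(-.0225,.0275),(0,0))])
cv2.imwrite('pics/c4.png',cv2.resize(s['color'][90:384,120:380,::-1],(520,588)))
```

```text
t 21.4 pos [0.4756 0.286  0.2207] jawyaw 1.6 tilt [-0.0011 -0.0011] open 0.0851 F [-0.5 -0.6  0.6] q7 -25.5 units [ 0.01  0.01 -1.59]
[[229.0, 325.0], [259.0, 328.0], [246.0, 310.0]]
```

View pics/c4.png

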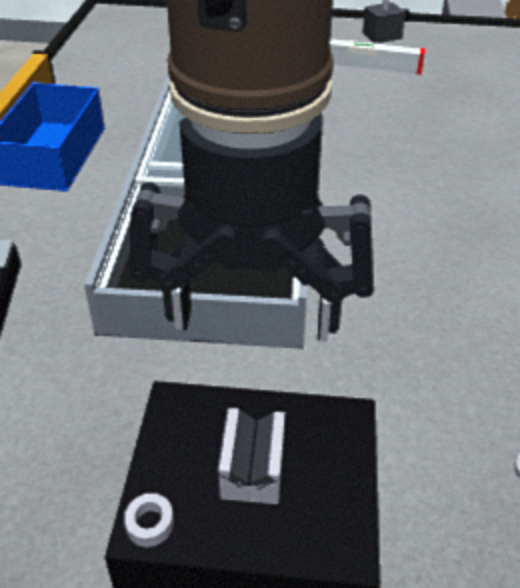

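The V-block stands upright with its groove up in the middle of the plate. Its front top corners sit at about (230,326), against (229,325) predicted, and the gripper is open and clear.

```bash
python3 -c "
from h import *
print(manip.close_job())"
```

```text
the job is handed in; nothing more can be done
None
```

The V-block is standing upright, groove up, in the middle of the granite plate, and the job is handed in at about 21.4 s of the 58 s allowed. No verdict was reported.

- **Door:** I pushed the left door's fin with the closed fingers until it met its stop, which gave about 9 N. The right door was never touched.
- **Lift and placing:** I took the V-block out and lowered it until the plate carried its weight, when the force went from about -7 N to +6 N. Then I let go and moved straight up.
- **Last check:** In the side view, a front top corner of the block is within about 1 pixel of the predicted spot. The gripper is open, reads almost no force, and is about 150 mm above where it let go.
- **Disagreement:** The top view put the plate's centre at y = 0.281 m, but the side-view corners and the ring both gave about 0.2865 m. I put this down to the plate's visible side in the top view and used 0.2865; either way it is within the 30 mm allowed.
- **Not re-measured:** I did not measure the right door or the flat block again at the end. The right door looked shut and the flat block was in its compartment in the view after the door was opened.

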